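Put the green-collared gear selector into reverse

TASK

Put the gear selector with the green collar into reverse, ready for its boot to be fitted: lift the green lockout collar up its lever until it clears the yellow gate stop, push the lever past the stop to the far end of its slot, then let go so that the collar drops back down behind the stop. Leave the selector with the red collar alone.

Things in the scene. Friction and masses are not known exactly. Their poses are not given: they have to be found in the camera images.
- green_unit: gear selector with the green collar: black housing 160 (x) by 100 (y) by 100 mm high, fixed. Origin: centre of underside. +x: along the slot on top, from starting to reverse end, roughly away from the robot. Lever pivot: 15 mm above the origin, axis y. Gate stop: two yellow posts beside the slot, x -4 to 4, |y| 9 to 30, z 100 to 130 mm; the rod passes between, a lowered collar does not.
- green_lever (a joint): angle of the green unit's lever (14 mm rod, 18 mm black cap, top 201 mm from the pivot), rad: 0 = starting end, leaning 0.34 rad from upright towards the unit's -x; 0.34 = upright; 0.68 = reverse end, leaning 0.34 to +x. Stays where left (1 to 2 N at the grip moves it). Collar down, the stop blocks it from about 0.16 to 0.52.
- green_collar (a joint): how far the green collar is raised along the rod, m: 0 = down, 0.026 = top of travel; from 0.016 up it clears the stop; a spring (2 to 4 N) returns it. When down, measured from the pivot along the rod: skirt, 28 mm diameter, 100 to 138 mm; above it the grip, 38 mm diameter, black stripe at its foot, 138 to 172 mm, to be pinched across y.
- red_grip (a point): middle of the grip of the red collar (38 mm diameter, 34 mm long) on the other selector unit, otherwise identical to the green one; the bystander to be left alone.
Mind the look-alikes: they are no part of the job. What is shaped like the green_unit but orange or purple is not meant.

How it is judged:
By the outcome, as a careful person would: the job done as asked, in the order asked, and still so for the second after the job is handed in, with the robot touching nothing.
It also fails if it takes over 32 s, if anything falls off the work surface, if the arm or the gripper's body presses on something with over 40 N, if the wrist force passes 120 N, or if a joint passes its speed limit or range.

ROBOT

A 7-joint arm with a two-finger parallel gripper is mounted at the origin on the work surface. World frame = base frame: x ahead of the robot, y to its left, z up, the work surface at z = 0. Lengths are in m, angles in degrees, forces in N, time in s.
With the tool pointing down it reaches from about 0.425 to 0.875 m from the base axis. Payload 9.9 kg.
Tool frame: the origin (TCP) lies midway between the tips of the shut fingers; the grasp point (between the pads) lies 19 mm behind it; z points along the fingers, y is the line along which they close (so a half turn about z gives the same grasp; the last joint's range is limited). The gripper opens to 85 mm and grips with 20 to 120 N. Pads are 22 mm wide; open, the fingers measure 114 mm over their backs; the gripper's body (76 mm by 85 mm) begins 54 mm behind the grasp point. The pads swing forward as they close: fully open they stand 13 mm farther back than shut.
Start: joints at [-75.103, 32.985, 1.427, 82.34, -0.859, 64.687, -3.237], TCP at [0.228, 0.636, 0.231] pointing down, gripper open.
Joint ranges: [-157.87, 157.87], [-19.46, 123.44], [-87.15, 90], [11.01, 140.99], [-62.26, 242.26], [9.8, 113.94], [-161.44, 161.44]. Speed limits (degrees/s): [127.2, 127.2, 172.46, 172.46, 180, 180, 180].

INTERFACE

Orientations are given as a 3x3 rotation matrix whose columns are the frame's x, y, z axes.
In Python, from cell import arm gives the robot as it stands. The module is installed in compiled form; this text tells all that it offers.
- The arm moves only by the tool send_rows, never from a script. Its argument "commands" is a list of rows, each a list of 5 numbers: the shift along the tool's x, y, z each as a share of 120 mm, from -1 to 1, then the turn about the tool's z as a share of 120 degrees, from -1 to 1, then the opening, from 0 (shut) to 1 (fully open). A call has 1 to 12 rows; each row shifts and turns the commanded pose from where the row before left it, along the tool's axes as they then stand; what a row does not reach is not made up. A row lasts 1/12 s, in which the tool goes at most 41.7 mm and 7.16 degrees, less where a joint would pass 70% of its speed; a pose out of reach is approached as far as the arm can. A call with a number of a shift or a turn outside -1 to 1 is refused whole. A call with a gripper value outside its range is refused whole. The fingers move at their own pace and stop on an object; "newtons" is the grip in N (left out, the last holds). Time passes only in rows, so rows that do not move let the fingers close. It gives the time, the measured TCP pose, the force, the opening and the grip force at its end, in the units of the state.
- arm.state(): the state, without advancing time (a new reading comes with each control period).
- arm.camera(name): name is "scene" or "top" or "wrist"; returns a dict with "img" (400x640x3 uint8, red, green, blue), "z_map" (400x640 float32, m along the optical axis (not along the pixel's ray), 0 where there is no reading), "fx", "fy", "cx", "cy" (pixels), "k1" (the pictures are not rectified: a ray, as slopes to the right and down, at radius r is drawn at 1 + k1 r^2 times it, then the intrinsics apply), "T" (4x4, takes a point from camera to world coordinates); the wrist camera has in their place "mount" (4x4, takes a point from camera to tool coordinates, whose origin is the TCP and whose axes are the flange's). Camera axes: x right, y down, z forward; pixel columns grow to the right and rows downward; lengths in m; the calibration is good to about 2 mm. A picture is of the moment at which its call begins: read the wrist's pose just before it.
- arm.sign_off(): hands the job in; it is judged then, once.
The state is a dict: "time_s": time; "joint_pos": joint angles; "qd": joint speeds; "tau": joint torques, N m; "position": TCP position; "eef_rot": TCP orientation; "wrist_force": force on the tool from outside, world axes, zero at the start; "wrist_torque": the same for the moment, N m; "gripper_width": finger opening in m; "grasp_force": force on a finger pad.
Only numpy, scipy, OpenCV 4.12 (cv2) and the standard library are available. Lean on these libraries where they do the work, as an engineer would, in place of code of your own. Each camera call takes 0.05 s, during which the arm holds its last target. There are 200 camera calls.

## Working session

There is one attempt and no reset: what is moved stays moved. The work goes in short steps, Python scripts to look and compute and a tool call to move; the robot and the scene stay as the last step left them, time stands still between calls to the robot, and variables do not carry over. Pictures are saved under pics/ and viewed, at most 10 in all, crops included, and the job is handed in when it is done.

Besides the shell and the picture viewer there is one more tool, called after "Emit:" as name(argument=value, ...), one argument or row to a line, values as JSON. send_rows: Moves the arm, as the interface text tells. Shift numbers are shares of 120 mm and turn numbers shares of 120 degrees, none past 1 either way. Its arguments: {"type":"object","properties":{"commands":{"type":"array","items":{"type":"array","items":{"type":"number"}}},"newtons":{"type":"number"}},"required":["commands"]}

```bash
mkdir -p pics; cat > h.py <<'E'
import numpy as np, cv2
from cell import arm
def pts(c,T=None):
    T=c["T"] if T is None else T
    K=np.array([[c["fx"],0,c["cx"]],[0,c["fy"],c["cy"]],[0,0,1.]])
    v,u=np.mgrid[0:400,0:640]
    p=cv2.undistortPoints(np.stack([u,v],-1).reshape(-1,1,2).astype(float),K,np.array([c["k1"],0,0,0.])).reshape(400,640,2)
    z=c["z_map"][...,None]
    P=np.concatenate([p*z,z],-1)
    return P@T[:3,:3].T+T[:3,3]
def wristT(c,s):
    T=np.eye(4);T[:3,:3]=np.array(s["eef_rot"]);T[:3,3]=s["position"];return T@c["mount"]
E
python3 - <<'E'
from h import *
s=arm.state();print(s)
for n in("scene","top"):
    c=arm.camera(n);np.save(n+".npy",c,allow_pickle=True);cv2.imwrite(f"pics/{n}1.png",c["img"][...,::-1]);print(n,c["T"].round(3).tolist(),c["k1"],(c["z_map"]>0).mean())
E
```

```text
{'time_s': 0.0, 'joint_pos': array([-75.10240947,  33.03299813,   1.42423635,  82.38578342,
        -0.85757993,  64.68697727,  -3.23665194]), 'qd': array([-0.01425954,  0.05727429,  0.05738194, -0.03323982, -0.02977924,
        0.03356661,  0.03433951]), 'tau': array([-6.60090918e-04, -7.65740991e+01,  2.24938564e+00, -2.85971618e+01,
        1.50698971e-02,  1.24355059e-02,  1.44766886e-05]), 'position': array([0.22738797, 0.63506808, 0.23044302]), 'eef_rot': array([[-9.41492253e-01,  3.37034335e-01, -4.42148604e-04],
       [ 3.37034602e-01,  9.41490899e-01, -1.60138109e-03],
       [-1.23441524e-04, -1.65670727e-03, -9.99998620e-01]]), 'wrist_force': array([ 0.39525621, -0.34118543,  0.65150443]), 'wrist_torque': array([ 0.05405141, -0.00401955,  0.01186697]), 'grasp_force': 0.0, 'gripper_width': 0.08570341040766553}
scene [[-0.55, 0.706, -0.446, 0.934], [0.835, 0.471, -0.284, 0.367], [0.01, -0.529, -0.849, 1.024], [0.0, 0.0, 0.0, 1.0]] -0.04053001746616903 0.9959375
top [[0.006, -0.992, 0.13, 0.306], [-1.0, -0.006, -0.002, 0.049], [0.003, -0.13, -0.992, 1.302], [0.0, 0.0, 0.0, 1.0]] -0.1216030963692753 0.995921875
```

View pics/scene1.png

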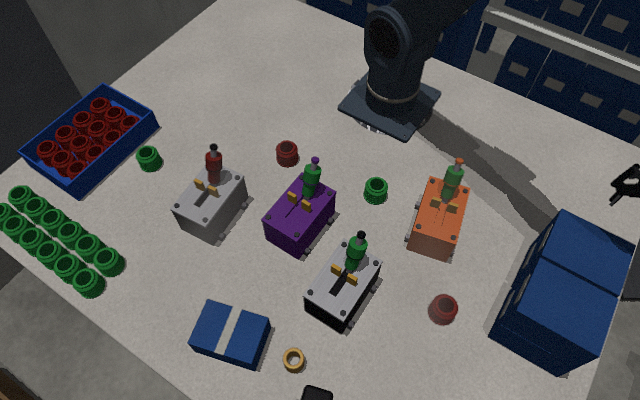

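View pics/top1.png

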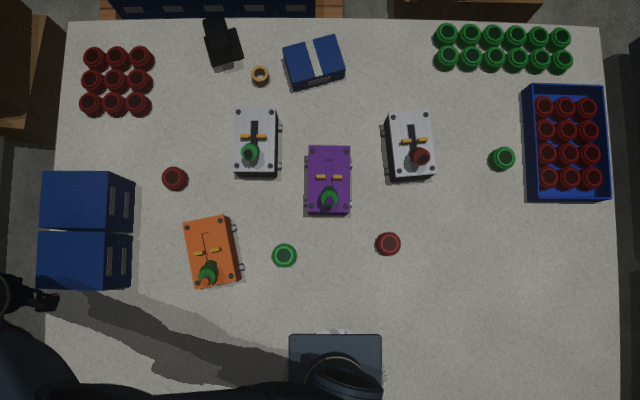

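Candidates with a green collar: black and white unit, scene (356,245) / top (250,148); purple unit (312,178) / (328,197); orange unit (453,178) / (207,270). Loose green rings lie at scene (375,190) and (148,158), plus the rows on the left. The red-collar unit is at (213,163) / (420,156). My choice is the black unit with the black cap, at top (250,148). I'll check it in a crop and measure it.

```bash
python3 - <<'E'
from h import *
a=[]
for n,(x0,x1,y0,y1) in dict(scene=(295,395,225,335),top=(225,290,100,185)).items():
    c=np.load(n+".npy",allow_pickle=True).item();P=pts(c);hsv=cv2.cvtColor(c["img"],cv2.COLOR_RGB2HSV)
    R=np.zeros((400,640),bool);R[y0:y1,x0:x1]=1
    top=R&(abs(P[...,2]-.1)<.004)
    r=cv2.minAreaRect(P[top][:,:2].astype(np.float32));print(n,"top rect",r, P[top].mean(0))
    H,S,V=np.moveaxis(hsv,-1,0).astype(int)
    g=R&(H>50)&(H<80)&(S>120)&(P[...,2]>.1);y=R&(H>15)&(H<32)&(S>120)&(P[...,2]>.105)
    print("green",g.sum(),P[g].mean(0),P[g].min(0),P[g].max(0))
    k,l,st,ce=cv2.connectedComponentsWithStats(y.astype(np.uint8))
    for i in range(1,k):
        if st[i,4]>5: print("yel",ce[i],st[i,4],P[l==i].mean(0))
    cap=R&(P[...,2]>.185);print("cap",P[cap].mean(0),P[cap].max(0),cap.sum())
    a.append(cv2.resize(c["img"][y0-10:y1+10,x0-10:x1+10],(390,500),interpolation=cv2.INTER_CUBIC))
cv2.imwrite("pics/crop.png",np.hstack(a)[...,::-1])
E
```

```text
scene top rect ((0.5864344835281372, 0.1451714187860489), (0.16194137930870056, 0.20761816203594208), 0.20510055124759674) [0.59506232 0.19404084 0.09991122]
green 445 [0.55298478 0.20219858 0.1643433 ] [0.5207388  0.18122132 0.11590599] [0.93363019 0.36742953 1.02359899]
yel [335.65432099 269.30864198] 81 [0.5880876 0.1803315 0.1222371]
yel [351.3908046  278.70114943] 87 [0.59200741 0.22029195 0.13344202]
cap [0.64589993 0.2460855  0.42945889] [0.93363019 0.36742953 1.02359899] 151
top top rect ((0.5868228673934937, 0.20087477564811707), (0.10111688077449799, 0.16244804859161377), 89.91650390625) [0.58766181 0.19844263 0.10063541]
green 140 [0.54116634 0.19710191 0.18167761] [0.52228637 0.18182965 0.16433626] [0.56141616 0.21789097 0.20654691]
yel [244.26470588 135.58823529] 34 [0.58674459 0.21875206 0.13042704]
yel [260.2 135.6] 35 [0.57866538 0.17762147 0.16403847]
cap [0.46739338 0.15620432 0.52284146] [0.55440705 0.21284483 1.30218275] 103
```

View pics/crop.png

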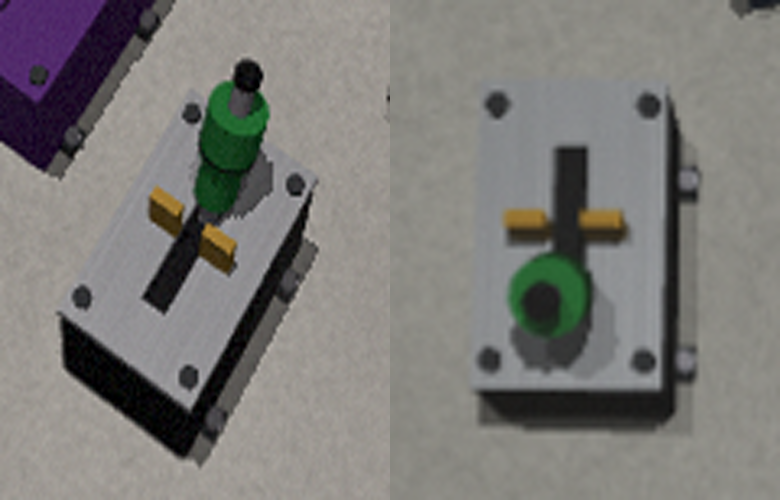

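The crop shows a black housing with a metal top, green collar, black cap and yellow stop ahead of it. It sits at about (0.587, 0.200) with yaw near 0, and the grip middle is near (0.535, 0.200, 0.161). I'll raise and turn the tool, then go above it.

Emit:
send_rows(
  commands=[
    [0,0,-0.25,-0.055,1],
    [0,0,-0.25,-0.055,1],
    [0,0,-0.25,-0.054,1],
    [-0.16,-0.22,0,0,1],
    [-0.16,-0.22,0,0,1],
    [-0.16,-0.22,0,0,1],
    [-0.16,-0.22,0,0,1],
    [-0.16,-0.22,0,0,1],
    [-0.16,-0.22,0,0,1],
    [-0.16,-0.22,0,0,1],
    [-0.16,-0.22,0,0,1],
    [-0.16,-0.22,0,0,1],
  ],
)

```text
time_s: 1.1
position: [0.4008, 0.3962, 0.3211]
eef_rot: [[-1.0, 0.0, -0.0], [0.0, 1.0, -0.0], [0.0, -0.0, -1.0]]
wrist_force: [0.3, -0.1, -0.5]
gripper_width: 0.0853
grasp_force: 0.0
```

Emit:
send_rows(
  commands=[
    [-0.16,-0.22,0,0,1],
    [-0.16,-0.22,0,0,1],
    [-0.16,-0.22,0,0,1],
    [-0.16,-0.22,0,0,1],
    [-0.16,-0.22,0,0,1],
    [0,0,0,0,1],
    [0,0,0,0,1],
    [0,0,0,0,1],
  ],
)

```text
time_s: 1.77
position: [0.4958, 0.2662, 0.321]
eef_rot: [[-1.0, 0.0, -0.001], [0.0, 1.0, 0.0], [0.001, 0.0, -1.0]]
wrist_force: [-0.4, 1.4, 0.3]
gripper_width: 0.085
grasp_force: 0.0
```

```bash
cat > look.py <<'E'
from h import *
import sys
s=arm.state();c=arm.camera("wrist");T=wristT(c,s);P=pts(c,T)
print(s["time_s"],s["position"].round(4),s["eef_rot"].round(3).tolist(),s["wrist_force"].round(1))
cv2.imwrite(f"pics/{sys.argv[1]}.png",c["img"][...,::-1])
H,S,V=np.moveaxis(cv2.cvtColor(c["img"],cv2.COLOR_RGB2HSV),-1,0).astype(int)
near=(c["z_map"]>0)&(abs(P[...,0]-.587)<.1)&(abs(P[...,1]-.2)<.08)
for n,m in dict(green=near&(H>50)&(H<80)&(S>120)&(P[...,2]>.1),yel=near&(H>15)&(H<32)&(S>120)&(P[...,2]>.105)).items():
    k,l,st,ce=cv2.connectedComponentsWithStats(m.astype(np.uint8))
    for i in range(1,k):
        if st[i,4]>60: p=P[l==i];print(n,ce[i].round(),st[i,4],p.mean(0).round(4),np.percentile(p,2,axis=0).round(4),np.percentile(p,98,axis=0).round(4))
top=near&(abs(P[...,2]-.1)<.004)
if top.sum()>50: print("rect",cv2.minAreaRect(P[top][:,:2].astype(np.float32)))
E
python3 look.py w1
```

```text
1.7667 [0.4958 0.2662 0.321 ] [[-1.0, 0.0, -0.001], [0.0, 1.0, 0.0], [0.001, 0.0, -1.0]] [-0.4  1.4  0.3]
green [251. 226.] 994 [0.5362 0.2038 0.1764] [0.5212 0.1826 0.1475] [0.5542 0.2177 0.2049]
yel [275. 247.] 280 [0.5847 0.2188 0.1227] [0.5824 0.2083 0.1066] [0.5904 0.2287 0.1307]
yel [241. 251.] 124 [0.5867 0.1798 0.1292] [0.5828 0.1701 0.1235] [0.5904 0.1899 0.1311]
rect ((0.5876303911209106, 0.19871754944324493), (0.10006213188171387, 0.16229158639907837), 89.82166290283203)
```

View pics/w1.png

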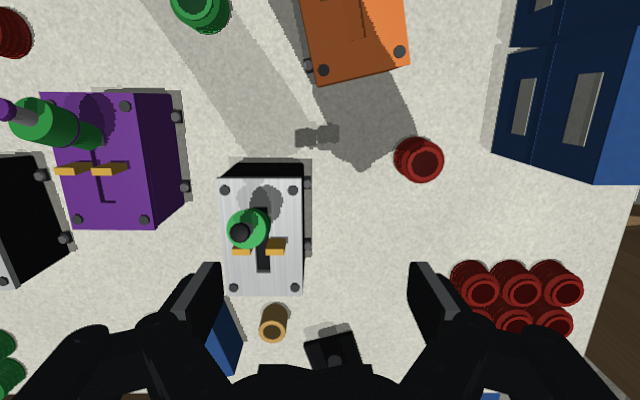

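The wrist view shows the green unit at (262,240) and its collar at (250,228). The two measurements agree within about 1 mm, so I'll align, descend and pinch.

Emit:
send_rows(
  commands=[
    [-0.163,-0.278,0,0,1],
    [-0.163,-0.278,0,0,1],
    [0,0,0,0,1],
    [0,0,0.25,0,1],
    [0,0,0.25,0,1],
    [0,0,0.25,0,1],
    [0,0,0.25,0,1],
    [0,0,0.25,0,1],
    [0,0,0.225,0,1],
    [0,0,0,0,1],
    [0,0,0,0,1],
  ],
)

```text
time_s: 2.73
position: [0.5342, 0.2, 0.1437]
eef_rot: [[-1.0, -0.001, -0.003], [-0.001, 1.0, -0.001], [0.003, -0.001, -1.0]]
wrist_force: [1.0, -0.2, 1.3]
gripper_width: 0.085
grasp_force: 0.0
```

Emit:
send_rows(
  commands=[
    [0,0,0,0,0],
    [0,0,0,0,0],
    [0,0,0,0,0],
    [0,0,0,0,0],
    [0,0,0,0,0],
    [0,0,0,0,0],
    [0,0,0,0,0],
    [0,0,0,0,0],
  ],
  newtons=35,
)

```text
time_s: 3.4
position: [0.5358, 0.1995, 0.1456]
eef_rot: [[-1.0, 0.0, 0.002], [0.0, 1.0, 0.001], [-0.002, 0.001, -1.0]]
wrist_force: [-1.5, 0.4, 7.0]
gripper_width: 0.0375
grasp_force: 35.5
```

```bash
python3 look.py w2; python3 - <<'E'
from h import *
cv2.imwrite("pics/s2.png",cv2.resize(arm.camera("scene")["img"][180:340,260:440],None,fx=3,fy=3)[...,::-1])
E
```

```text
3.4 [0.5358 0.1995 0.1456] [[-1.0, 0.0, 0.002], [0.0, 1.0, 0.001], [-0.002, 0.001, -1.0]] [-1.5  0.4  7. ]
green [315. 291.] 5180 [0.5321 0.1992 0.1748] [0.5207 0.1819 0.1482] [0.5482 0.2168 0.1829]
rect ((0.5782544016838074, 0.19884547591209412), (0.10025131702423096, 0.14294660091400146), 89.75741577148438)
```

View pics/s2.png

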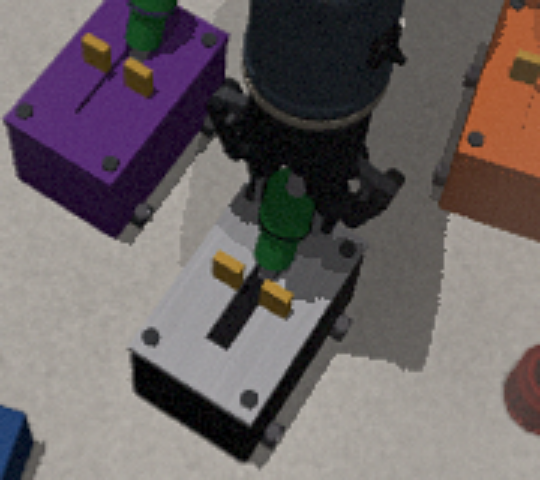

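The crop shows the pads closed on the green grip, width 37.5 mm. Next I'll lift the collar 22 mm along the rod.

Emit:
send_rows(
  commands=[
    [0.012,0,-0.036,0,0],
    [0.012,0,-0.036,0,0],
    [0.012,0,-0.036,0,0],
    [0.012,0,-0.036,0,0],
    [0.012,0,-0.03,0,0],
    [0,0,0,0,0],
    [0,0,0,0,0],
  ],
)

```text
time_s: 4.08
position: [0.5283, 0.1994, 0.1655]
eef_rot: [[-1.0, 0.0, 0.001], [0.0, 1.0, 0.001], [-0.001, 0.001, -1.0]]
wrist_force: [2.9, 2.4, -2.7]
gripper_width: 0.037
grasp_force: 35.4
```

```bash
python3 look.py w3; python3 - <<'E'
from h import *
cv2.imwrite("pics/s3.png",cv2.resize(arm.camera("scene")["img"][180:340,260:440],None,fx=3,fy=3)[...,::-1])
E
```

```text
4.0833 [0.5283 0.1994 0.1655] [[-1.0, 0.0, 0.001], [0.0, 1.0, 0.001], [-0.001, 0.001, -1.0]] [ 2.9  2.4 -2.7]
green [315. 300.] 5998 [0.5279 0.1992 0.1961] [0.5132 0.1819 0.1692] [0.5464 0.2165 0.2045]
rect ((0.5852314829826355, 0.19891083240509033), (0.10028795152902603, 0.15678858757019043), 89.78724670410156)
```

View pics/s3.png

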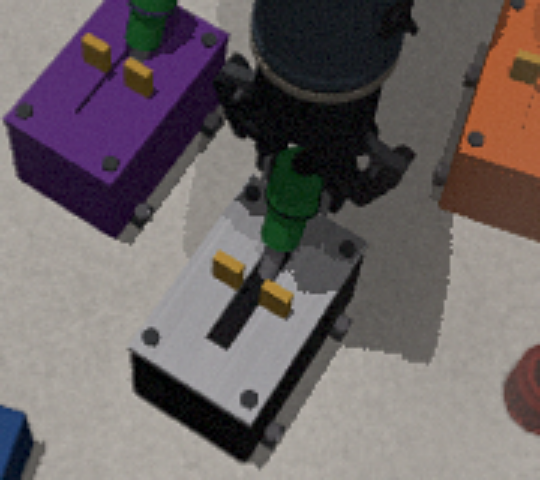

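The collar has moved up to z 0.2045 (rise about 22 mm) and its skirt is clear of the stop. I'll swing the first half of the arc.

Emit:
send_rows(
  commands=[
    [-0.061,0,-0.019,0,0],
    [-0.061,0,-0.019,0,0],
    [-0.062,0,-0.0135,0,0],
    [-0.062,0,-0.0135,0,0],
    [-0.063,0,-0.008,0,0],
    [-0.063,0,-0.008,0,0],
    [-0.064,0,-0.003,0,0],
    [-0.064,0,-0.003,0,0],
    [0,0,0,0,0],
    [0,0,0,0,0],
  ],
)

```text
time_s: 5.02
position: [0.5888, 0.1991, 0.1754]
eef_rot: [[-1.0, 0.001, 0.0], [0.001, 1.0, 0.0], [-0.0, 0.0, -1.0]]
wrist_force: [0.1, 4.7, -2.8]
gripper_width: 0.0373
grasp_force: 35.5
```

```bash
python3 look.py w4; python3 - <<'E'
from h import *
cv2.imwrite("pics/s4.png",cv2.resize(arm.camera("scene")["img"][180:340,260:440],None,fx=3,fy=3)[...,::-1])
E
```

```text
5.0167 [0.5888 0.1991 0.1754] [[-1.0, 0.001, 0.0], [0.001, 1.0, 0.0], [-0.0, 0.0, -1.0]] [ 0.1  4.7 -2.8]
green [315. 226.] 814 [0.578  0.1992 0.1529] [0.5723 0.1877 0.1373] [0.5842 0.2112 0.1763]
green [315. 285.] 6448 [0.5841 0.1991 0.2021] [0.5727 0.1818 0.1799] [0.6085 0.2165 0.2085]
yel [284. 218.] 693 [0.5848 0.1791 0.123 ] [0.5828 0.1699 0.1063] [0.5904 0.1897 0.1308]
yel [346. 218.] 703 [0.585  0.2193 0.1231] [0.583  0.2085 0.1064] [0.5907 0.2286 0.1307]
rect ((0.5680447816848755, 0.1989510953426361), (0.10031475871801376, 0.12077484279870987), 89.84528350830078)
```

View pics/s4.png

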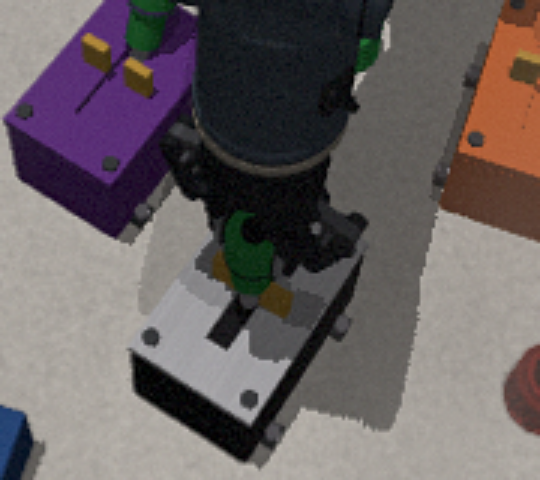

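The lever is upright between the yellow posts, with the collar still raised about 21 mm. I'll carry on to the far end.

Emit:
send_rows(
  commands=[
    [-0.064,0,0.003,0,0],
    [-0.064,0,0.003,0,0],
    [-0.063,0,0.008,0,0],
    [-0.063,0,0.008,0,0],
    [-0.062,0,0.0135,0,0],
    [-0.062,0,0.0135,0,0],
    [-0.061,0,0.019,0,0],
    [-0.061,0,0.019,0,0],
    [0,0,0,0,0],
    [0,0,0,0,0],
  ],
)

```text
time_s: 5.95
position: [0.6472, 0.1991, 0.1646]
eef_rot: [[-1.0, -0.0, -0.002], [-0.0, 1.0, -0.0], [0.002, -0.0, -1.0]]
wrist_force: [-2.9, 3.9, -3.0]
gripper_width: 0.0371
grasp_force: 35.3
```

```bash
python3 look.py w5
```

```text
5.95 [0.6472 0.1991 0.1646] [[-1.0, -0.0, -0.002], [-0.0, 1.0, -0.0], [0.002, -0.0, -1.0]] [-2.9  3.9 -3. ]
green [315. 205.] 1823 [0.6218 0.1992 0.149 ] [0.615  0.1867 0.132 ] [0.6287 0.2118 0.1704]
green [315. 273.] 6737 [0.6373 0.199  0.1905] [0.6247 0.1816 0.1729] [0.6596 0.2164 0.2002]
yel [281. 132.] 720 [0.5867 0.1803 0.1275] [0.5833 0.1699 0.1074] [0.5912 0.1901 0.1311]
yel [350. 132.] 711 [0.5868 0.2181 0.1279] [0.5834 0.2081 0.1109] [0.5913 0.2285 0.131 ]
rect ((0.591882050037384, 0.19919154047966003), (0.100724957883358, 0.15195618569850922), 89.7236557006836)
```

Now a small extra push to confirm the end stop.

Emit:
send_rows(
  commands=[
    [-0.02,0,0.007,0,0],
    [-0.02,0,0.007,0,0],
    [0,0,0,0,0],
    [0,0,0,0,0],
  ],
)

```text
time_s: 6.33
position: [0.6475, 0.1992, 0.1624]
eef_rot: [[-1.0, -0.001, -0.011], [-0.001, 1.0, -0.001], [0.011, -0.001, -1.0]]
wrist_force: [-19.9, 3.1, 2.7]
gripper_width: 0.0373
grasp_force: 35.9
```

The arm is against the end stop (x held, force 20 N). I'll relieve the push and let go.

Emit:
send_rows(
  commands=[
    [0.03,0,-0.012,0,0],
    [0,0,0,0,0],
    [0,0,0,0,1],
    [0,0,0,0,1],
    [0,0,0,0,1],
    [0,0,0,0,1],
    [0,0,0,0,1],
    [0,0,0,0,1],
  ],
)

```text
time_s: 7.0
position: [0.6496, 0.1988, 0.165]
eef_rot: [[-1.0, 0.001, 0.0], [0.001, 1.0, -0.0], [-0.0, -0.0, -1.0]]
wrist_force: [-0.3, -0.9, 0.0]
gripper_width: 0.0856
grasp_force: 0.0
```

Emit:
send_rows(
  commands=[
    [0,0,-0.15,0,1],
    [0,0,-0.2,0,1],
    [0,0,-0.25,0,1],
    [0,0,-0.25,0,1],
    [0,0,-0.25,0,1],
    [0.25,0,-0.1,0,1],
    [0.25,0,0,0,1],
    [0.25,0,0,0,1],
    [0.25,0,0,0,1],
    [0,0,0,0,1],
    [0,0,0,0,1],
  ],
)

```text
time_s: 7.92
position: [0.5284, 0.1993, 0.3098]
eef_rot: [[-1.0, -0.001, 0.001], [-0.001, 1.0, 0.001], [-0.001, 0.001, -1.0]]
wrist_force: [0.8, -0.4, -0.2]
gripper_width: 0.0854
grasp_force: 0.0
```

```bash
python3 look.py w6; python3 - <<'E'
from h import *
cv2.imwrite("pics/s6.png",cv2.resize(arm.camera("scene")["img"][180:340,260:440],None,fx=3,fy=3)[...,::-1])
E
```

```text
7.9167 [0.5284 0.1993 0.3098] [[-1.0, -0.001, 0.001], [-0.001, 1.0, 0.001], [-0.001, 0.001, -1.0]] [ 0.8 -0.4 -0.2]
green [315. 277.] 1790 [0.6267 0.1991 0.1605] [0.61   0.1824 0.1171] [0.6549 0.2155 0.1827]
yel [297. 225.] 273 [0.5851 0.1799 0.1238] [0.5825 0.1701 0.1075] [0.5909 0.1895 0.1309]
yel [332. 225.] 282 [0.585  0.2182 0.1232] [0.5826 0.2083 0.1063] [0.591  0.2278 0.1307]
rect ((0.5879580974578857, 0.19880513846874237), (0.10037346929311752, 0.1623312085866928), 89.69633483886719)
```

View pics/s6.png

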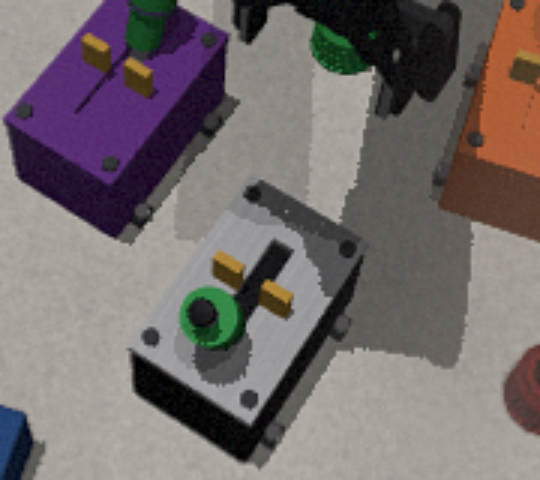

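View pics/w6.png

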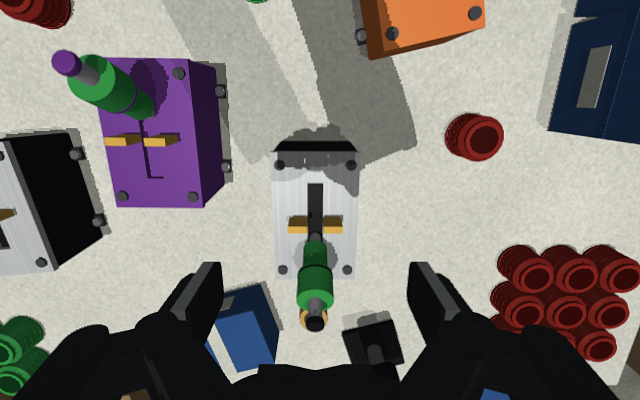

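Both views show the lever leaning to the reverse end with the collar down behind the posts (top at z 0.183, same as at the start). The gripper is clear.

```bash
python3 -c "
from cell import arm
print(arm.sign_off())"
```

```text
the job is handed in; nothing more can be done
None
```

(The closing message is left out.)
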